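# Shut the soda valve under the sliding cover

### The arm

A 6-joint arm with a two-finger parallel gripper is mounted at the origin on the work surface. World frame = base frame: x ahead of the robot, y to its left, z up, the work surface at z = 0. Lengths are in mm, angles in rad, forces in N, time in s.
With the tool pointing down it reaches from about 325 to 775 mm from the base axis. Payload 5.5 kg.
Tool frame: the origin (TCP) lies between the finger pads; the fingertips stand 14 mm ahead of it and the grasp point (between the pads) lies 5 mm behind it; z points along the fingers, y is the line along which they close (so a half turn about z gives the same grasp; the last joint's range is limited). The gripper opens to 85 mm and grips with 20 to 120 N. Pads are 22 mm wide; open, the fingers measure 114 mm over their backs; the gripper's body (76 mm by 85 mm) begins 54 mm behind the grasp point. The pads swing forward as they close: fully open they stand 13 mm farther back than shut.
Start: joints at [1.155, 0.091, 1.231, -0, 1.82, -0.057], TCP at [210.696, 561.804, 245.275] pointing down, gripper open.
Joint ranges: [-2.87, 2.87], [-0.86, 2.18], [0.17, 2.46], [-1.51, 4.65], [0.06, 2.69], [-2.65, 2.65]. Speed limits (rad/s): [2.57, 2.57, 3.01, 3.14, 3.14, 3.14].

### API

Orientations are given as a rotation vector (axis times angle).
In Python, from station import r, get_image, camera_info, nets gives the robot as it stands.
- The arm moves only by the tool send_rows, never from a script. Its arguments are lists of equal length, an entry for each row: "slide": the shift along the tool's x, y, z in mm, a list of three; "turn": the turn, a rotation vector about the tool's x, y, z in degrees, a list of three; "claw": the finger opening in mm, from 0 to 85.4. In form: {"slide": [[tx, ty, tz], ...], "turn": [[ax, ay, az], ...], "claw": [claw, ...]}. A call has exactly 10 rows; each row is the pose to reach, as a shift and turn from the pose commanded when the call began, along the tool's axes at that moment; what a row does not reach only later rows make up. A row lasts 1/12 s, in which the tool goes at most 41.7 mm and 7.16 degrees, less where a joint would pass 70% of its speed; a pose out of reach is approached as far as the arm can. A call with a gripper value outside its range is refused whole. The fingers move at their own pace and stop on an object; "grip_force" is the grip in N (left out, the last holds). Time passes only in rows, so rows that repeat a pose let the fingers close, or fill a call up. It gives the time, the measured TCP pose, the force, the opening and the grip force at its end, in the units of the state.
- r.observe(): the state, without advancing time (a new reading comes with each control period).
- get_image(name): name is "side" or "top"; returns the picture (400x640x3 uint8, red, green, blue); there is no depth.
- camera_info(name): a dict with "fx", "fy", "cx", "cy" (pixels), "D" ([k1, k2, p1, p2, k3] as OpenCV has them; the pictures are not rectified), "pose" (4x4, takes a point from camera to world coordinates). Camera axes: x right, y down, z forward; pixel columns grow to the right and rows downward; lengths in mm; the calibration is good to about 2 mm. A picture is of the moment at which its call begins. camera_info takes no time and is no camera call.
- r.close_job(): hands the job in; it is judged then, once.
Trained networks look in the newest picture that a camera, given by its name, has taken for a name from the list of things; names that differ only in an ending like _2 or _b are one class to them, and where a whole thing is asked for, a point or a joint stands for the part that bears it (a point fixed in the world has none). Each returns a list of dicts, best first, with "conf" (0 to 1); they miss things now and then, are a little off and sometimes report something else, mostly with a low value. They report only what shows in the picture. A call takes as long as a camera call.
- nets.find_in(camera, label): "point" ([x, y, z] in mm, in world coordinates, good to about 4 mm: the middle of the surface that is visible of it).
- nets.pinpoint(camera, label): "point" ([x, y, z] in mm, in world coordinates, good to about 4 mm: a listed point, or the origin of a listed thing).
The state is a dict: "t": time; "joints": joint angles; "joint_velocities": joint speeds; "joint_torque": joint torques, N m; "tcp_pos": TCP position; "orientation": TCP orientation; "ft_force": force on the tool from outside, world axes, zero at the start; "wrist_torque": the same for the moment, N m; "width": opening from 0.0 (shut) to 1.0 (fully open); "grasp_force": force on a finger pad.
Only numpy, scipy, OpenCV 4.12 (cv2) and the standard library are available. Lean on these libraries where they do the work, as an engineer would, in place of code of your own. Each camera call takes 0.05 s, during which the arm holds its last target. There are 200 camera calls.

### The job

On the drinks trolley, push the sliding cover of the low dark wooden valve box all the way back, away from the robot, to bare the two valve levers; then push the lever marked with a round button on its end clockwise (seen from above) until it is fully shut against its stop, and leave the cover open. Only push, gently, with the fingertips: do not grip, squeeze or force anything, and leave the plain lever, the glasses, the tin and the corkscrew as they are.

Things in the scene. Friction and masses are not known exactly. Their poses are not given: they have to be found in the camera images.
- box: Fixed dark wooden valve box, 240 x 240 mm, 58 mm high; place and yaw vary. Origin: centre of its underside; x away from the robot along the cover's slide, y left, z up. Front half: an open-topped well, x -112 to 0 mm, y -112 to 112 mm, rim at 58 mm, floor at 8 mm, walls 8 mm thick. Rear half solid. The valve pivots are at x -37 mm, y -62 and +33 mm; which lever is at which place varies.
- marked_valve: Fixed brass body of the marked valve, in the well, with its lever on top. Origin: on the pivot axis, at the trolley top; axes as the box. It is 36 x 26 mm, its top 33 mm above the trolley; a copper pipe 16 mm thick runs through it along x, top at 30 mm. The plain valve is alike.
- cover (a joint): Slide of the steel cover plate (118 mm along x, 230 mm along y, top 64 mm above the trolley) over the well. 0 m = shut, 0.105 m = fully open, against its stop: pushed along the box's +x over the rear half. Starts nearly shut (0 to 0.015 m). Moves freely against 2.5 N of friction and stays where it is left.
- cover_rib (a point): Middle of the top of the upright rib along the cover's near (-x) edge, the part to push: 140 mm long across (y), 10 mm thick (x), standing 21 mm above the plate. The point is 85 mm above the trolley, 5 mm behind the rib's near face. Axes as the box.
- marked_lever (a joint): Turn of the marked valve's lever about its upright pivot, seen from above clockwise positive. 0 rad = open, pointing along the box's -x (towards the robot, along its pipe); 1.57 rad = shut, against its stop, pointing along the box's +y (across the pipe). Starts at 0 to 0.35 rad. Friction 0.1 N m (2 to 3 N at the end); stays where it is left.
- marked_pivot (a point): On the pivot axis of the marked lever, at the lever's upper face, 48 mm above the trolley. Its -x axis points along the lever to the tip.
- marked_tip (a point): Middle of the marked lever's free end, at its upper face, 60 mm from the pivot. The lever is a flat steel bar 12 mm wide, from 38 to 48 mm above the trolley; it bears a raised round steel button, 24 mm across and 6 mm high (top at 54 mm), centred 48 mm from the pivot. Hidden under the cover at the start.
- plain_lever (a joint): The other lever's turn, the same zero and direction, starts at 0 to 0.35 rad; to be left as it is.
- plain_pivot (a point): On the pivot axis of the plain lever, 48 mm above the trolley. As marked_pivot.
- plain_tip (a point): Middle of the free end of the plain lever, the same bar without a button. Hidden under the cover at the start.
- tumbler1: Loose glass tumbler, 78 mm across, 90 mm high, standing to the left (+y) of the box. Origin: centre of its underside.
- tumbler2: Second tumbler like it, further back on the left.
- mixing_tin: Loose steel mixing tin, 88 mm across its rim, 165 mm high, standing right (-y) of the box's rear half. Origin: centre of its underside.
- corkscrew: Loose steel wing corkscrew, lying right (-y) of the box's front half, 130 mm long, 60 mm wide, 27 mm high. Origin: its middle, on the trolley.

How it is judged (in metres and radians):
On the way, in this order (a step that is already met when the one before it is completed fails the run):
1. the cover is slid back (at least 92 of 105 mm) with the marked lever still open (value of joint cover above 0.092 m and value of joint marked_lever below 0.6 rad), for 0.2 s.
2. the marked lever is pushed shut (value of joint marked_lever above 1.45 rad), for 0.2 s.
At the end, for the whole second after the job is handed in: Cover at least 92 mm open (of 105), marked lever at 1.45 rad or more (of 1.57) and still, plain lever's tip within 12 mm and each bystander within 15 mm of where it began (value of joint cover above 0.092 m and value of joint marked_lever above 1.45 rad and velocity of joint marked_lever below 0.05 rad/s and distance of plain_tip from where it was at the start of the episode below 0.012 m and distance of each of tumbler1, tumbler2, mixing_tin, corkscrew from where it was at the start of the episode below 0.015 m); the robot touches nothing.
It fails at once if the plain lever is moved (tip more than 12 mm) (distance of plain_tip from where it was at the start of the episode above 0.012 m).
It fails at once if a glass, the tin or the corkscrew is lifted or shifted more than 15 mm (distance of any of tumbler1, tumbler2, mixing_tin, corkscrew from where it was at the start of the episode above 0.015 m).
It fails at once if the box or its cover is gripped or forced (finger contact over 30 N) (contact force between the fingers and box above 30 N).
It fails at once if the marked lever is gripped or forced (finger contact over 30 N) (contact force between the fingers and marked_valve above 30 N).
It also fails if it takes over 40 s, if anything falls off the work surface, if the arm or the gripper's body presses on something with over 40 N, if the wrist force passes 120 N, or if a joint passes its speed limit or range.

## Working session

There is one attempt and no reset: what is moved stays moved. The work goes in short steps, Python scripts to look and compute and a tool call to move; the robot and the scene stay as the last step left them, time stands still between calls to the robot, and variables do not carry over. Pictures are saved under pics/ and viewed, at most 10 in all, crops included, and the job is handed in when it is done.

Besides the shell and the picture viewer there is one more tool, called after "Call:" as a command line: name --argument value ..., lists and objects as JSON in quotes. send_rows: Moves the arm, as the interface text tells. Its arguments: {"type":"object","properties":{"slide":{"type":"array"},"turn":{"type":"array"},"claw":{"type":"array"},"grip_force":{"type":"number"}},"required":["slide","turn","claw"]}

```bash
mkdir -p pics
python3 - <<'E'
from station import r,get_image,camera_info,nets
import cv2,numpy as np
s=r.observe();print(s['t'],s['tcp_pos'],s['orientation'],s['width'])
for c in('top','side'):
    im=get_image(c);cv2.imwrite(f'pics/{c}0.png',im[...,::-1])
    print(c,np.round(camera_info(c)['pose'],2).tolist())
    for l in('box','cover_rib','marked_pivot','plain_pivot','tumbler1','mixing_tin','corkscrew'):
        print(l,[(np.round(d['point']).tolist(),round(d['conf'],2)) for d in nets.pinpoint(c,l)[:2]])
E
```

```text
0.0 [210.59161629 561.55631939 244.1398689 ] [-5.60533843e-01 -3.09073231e+00  2.98029671e-03] 1.004052216406422
top [[0.02, -1.0, 0.06, 544.52], [-1.0, -0.02, -0.01, 40.65], [0.01, -0.06, -1.0, 989.27], [0.0, 0.0, 0.0, 1.0]]
box [([574.0, -103.0, 1.0], 0.61)]
cover_rib [([472.0, -80.0, 85.0], 0.58)]
marked_pivot []
plain_pivot []
tumbler1 [([556.0, 91.0, 1.0], 0.78), ([683.0, 98.0, -3.0], 0.56)]
mixing_tin [([582.0, -325.0, 5.0], 0.88)]
corkscrew [([440.0, -274.0, 0.0], 0.87)]
side [[0.73, -0.32, 0.6, 183.64], [-0.68, -0.37, 0.63, -416.6], [0.02, -0.87, -0.49, 446.65], [0.0, 0.0, 0.0, 1.0]]
box [([574.0, -107.0, -1.0], 0.67)]
cover_rib [([477.0, -75.0, 86.0], 0.6)]
marked_pivot []
plain_pivot []
tumbler1 [([556.0, 94.0, -1.0], 0.86), ([688.0, 92.0, -0.0], 0.83)]
mixing_tin [([583.0, -330.0, 2.0], 0.9)]
corkscrew []
```

View pics/top0.png

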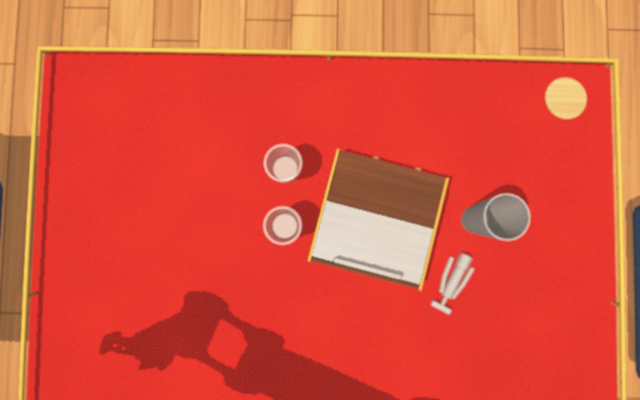

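View pics/side0.png

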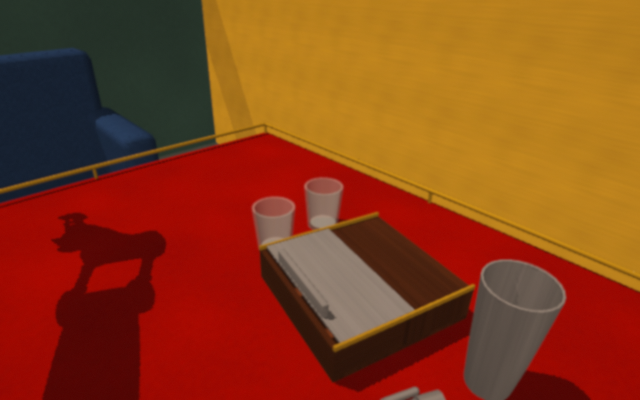

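The top view shows the box with corners at about (309,260), (338,150), (448,178) and (421,288), and the rib running from (334,258) to (404,276). The tumblers are on the left at (283,163) and (283,226). The tin at (505,217) and the corkscrew at (455,283) are on the right. The side view agrees, with the rib at the near edge.

```bash
cat > h.py <<'E'
import cv2,numpy as np
from station import r,get_image,camera_info,nets
from scipy.spatial.transform import Rotation as R
def ray(c,uv,z):
    i=camera_info(c);K=np.array([[i['fx'],0,i['cx']],[0,i['fy'],i['cy']],[0,0,1.]])
    p=cv2.undistortPoints(np.array(uv,float).reshape(-1,1,2),K,np.array(i['D'],float)).reshape(-1,2)
    T=np.array(i['pose']);d=np.c_[p,np.ones(len(p))]@T[:3,:3].T
    return T[:3,3]+d*((z-T[2,3])/d[:,2])[:,None]
def proj(c,P):
    i=camera_info(c);K=np.array([[i['fx'],0,i['cx']],[0,i['fy'],i['cy']],[0,0,1.]])
    T=np.linalg.inv(np.array(i['pose']))
    return cv2.projectPoints(np.array(P,float),cv2.Rodrigues(T[:3,:3])[0],T[:3,3],K,np.array(i['D'],float))[0].reshape(-1,2)
E
python3 - <<'E'
from h import *
c=ray('top',[(309,260),(338,150),(448,178),(421,288)],60)[:,:2]
print(c.round(), c.mean(0).round(1))
for a,b in((0,1),(3,2)):d=c[b]-c[a];print(np.linalg.norm(d),np.degrees(np.arctan2(d[1],d[0])))
for a,b in((3,0),(2,1)):d=c[b]-c[a];print(np.linalg.norm(d),np.degrees(np.arctan2(-d[0],d[1])))
q=ray('top',[(335,258),(404,275)],85);print(q.round())
d=q[0]-q[1];print(np.linalg.norm(d),np.degrees(np.arctan2(-d[0],d[1])))
im=cv2.imread('pics/top0.png')[130:310,290:470];cv2.imwrite('pics/c.png',cv2.resize(im,None,fx=3.3,fy=3.3,interpolation=cv2.INTER_CUBIC))
s=r.observe();print(R.from_rotvec(s['orientation']).as_matrix().round(3))
E
```

```text
[[ 489.   36.]
 [ 720.  -21.]
 [ 665. -252.]
 [ 436. -196.]] [ 577.4 -108.3]
237.2251727511835 -13.854575158201937
236.32318770167092 -13.795961987979464
238.39292527620506 -13.066447898011637
238.14047854577643 -13.28267205753859
[[ 496.  -16.   85.]
 [ 464. -155.   85.]]
142.9217192231449 -12.871091708169248
[[-0.936  0.351  0.   ]
 [ 0.351  0.936  0.   ]
 [-0.     0.    -1.   ]]
```

View pics/c.png

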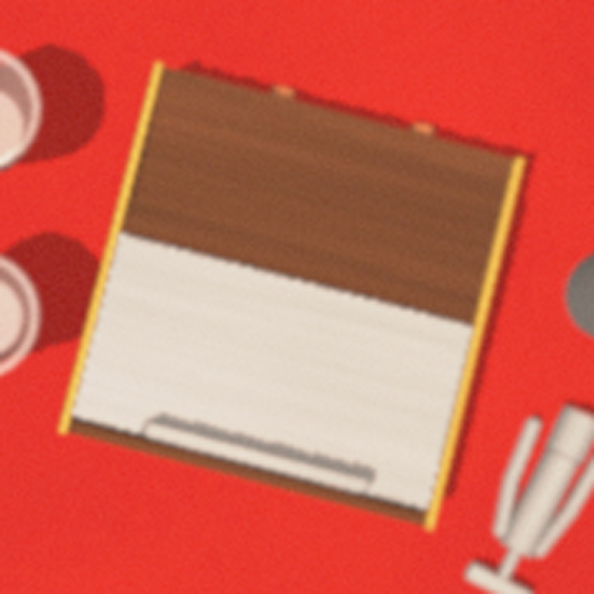

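The box is centred near (576,-107) with yaw about -13.6° and the rib at bx ≈ -106. I'll shut the gripper and travel high to a point in front of the rib.

Call:
send_rows --slide '[[-23,-27,0],[-46,-55,0],[-69,-83,0],[-92,-110,0],[-119,-142,0],[-146,-175,0],[-173,-207,0],[-200,-239,0],[-226,-271,0],[-250,-299,0]]' --turn '[[0,0,-1],[0,0,-2],[0,0,-3],[0,0,-4],[0,0,-5],[0,0,-6],[0,0,-7],[0,0,-7],[0,0,-7],[0,0,-7]]' --claw '[0,0,0,0,0,0,0,0,0,0]' --grip_force 20

```text
t: 1.63
tcp_pos: [339.9, 192.0, 245.6]
orientation: [0.371, 3.118, 0.001]
ft_force: [0.5, -0.7, 0.0]
width: 0.003
grasp_force: 0.0
```

Call:
send_rows --slide '[[-20,-30,0],[-40,-61,0],[-60,-92,0],[-80,-123,0],[-98,-150,0],[-115,-176,0],[-130,-200,0],[-141,-217,0],[-148,-228,10],[-150,-230,25]]' --turn '[[0,0,0],[0,0,0],[0,0,0],[0,0,0],[0,0,0],[0,0,0],[0,0,0],[0,0,0],[0,0,0],[0,0,0]]' --claw '[0,0,0,0,0,0,0,0,0,0]'

```text
t: 2.47
tcp_pos: [432.6, -67.0, 221.5]
orientation: [0.375, 3.116, -0.002]
ft_force: [-0.2, 0.1, -0.3]
width: 0.001
grasp_force: 0.0
```

Call:
send_rows --slide '[[0,0,15],[0,0,30],[0,0,48],[0,0,66],[0,0,84],[0,0,102],[0,0,116],[0,0,126],[0,0,131],[0,0,132]]' --turn '[[0,0,0],[0,0,0],[0,0,0],[0,0,0],[0,0,0],[0,0,0],[0,0,0],[0,0,0],[0,0,0],[0,0,0]]' --claw '[0,0,0,0,0,0,0,0,0,0]'

```text
t: 3.3
tcp_pos: [431.3, -64.6, 87.5]
orientation: [-0.371, -3.118, -0.0]
ft_force: [0.1, -0.4, 1.0]
width: 0.0
grasp_force: 0.0
```

Run:
```python
from h import *
s=r.observe();print(s['t'],s['tcp_pos'],s['ft_force'])
im=get_image('side');cv2.imwrite('pics/s1.png',cv2.resize(im[150:400,200:520,::-1],None,fx=2.4,fy=2.4,interpolation=cv2.INTER_CUBIC))
p=np.array(s['tcp_pos']);print(proj('side',[p,p-[0,0,14],p-[0,0,27]]).round())
for c in('top','side'):print([(np.round(d['point']).tolist(),round(d['conf'],2)) for d in nets.pinpoint(c,'cover_rib')[:2]])
```

```text
3.3 [431.30265853 -64.6117046   87.51226362] [ 0.12184773 -0.41224558  1.03629695]
[[269. 281.]
 [270. 289.]
 [270. 296.]]
[([472.0, -80.0, 85.0], 0.58)]
[([476.0, -75.0, 85.0], 0.92)]
```

View pics/s1.png

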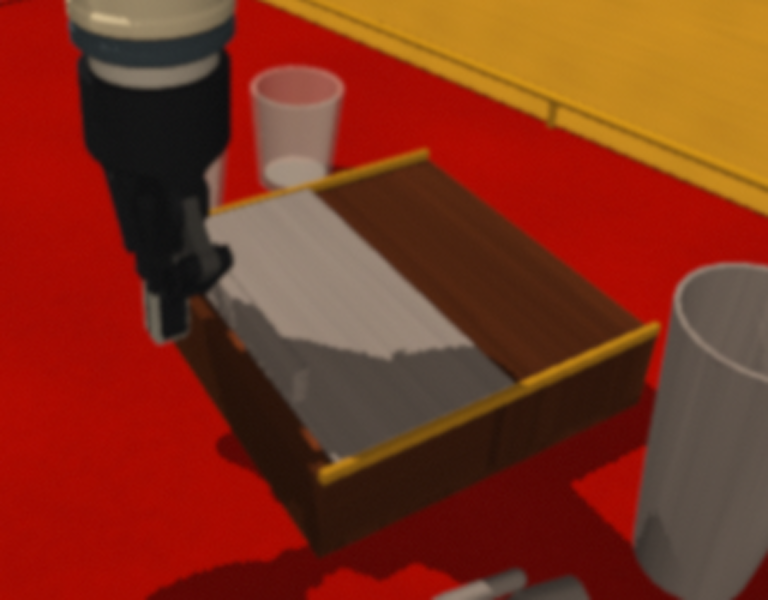

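The fingertip sits at the expected height, 14 mm ahead of the TCP, and the rib is in front of it. Now I push along box +x, which is tool -x.

Call:
send_rows --slide '[[-8,-1,0],[-14,-2,0],[-18,-3,0],[-22,-3,0],[-26,-3,0],[-30,-3,0],[-35,-3,0],[-41,-3,0],[-47,-3,0],[-53,-3,0]]' --turn '[[0,0,0],[0,0,0],[0,0,0],[0,0,0],[0,0,0],[0,0,0],[0,0,0],[0,0,0],[0,0,0],[0,0,0]]' --claw '[0,0,0,0,0,0,0,0,0,0]'

```text
t: 4.28
tcp_pos: [482.9, -80.2, 88.2]
orientation: [-0.371, -3.119, 0.0]
ft_force: [-3.1, 0.1, 3.0]
width: 0.001
grasp_force: 1.4
```

Call:
send_rows --slide '[[-6,0,0],[-12,0,0],[-18,0,0],[-24,0,0],[-30,0,0],[-35,0,0],[-40,0,0],[-44,0,0],[-47,0,0],[-50,0,0]]' --turn '[[0,0,0],[0,0,0],[0,0,0],[0,0,0],[0,0,0],[0,0,0],[0,0,0],[0,0,0],[0,0,0],[0,0,0]]' --claw '[0,0,0,0,0,0,0,0,0,0]'

```text
t: 5.12
tcp_pos: [531.3, -91.9, 88.1]
orientation: [-0.371, -3.119, 0.0]
ft_force: [-3.6, -1.1, 0.5]
width: 0.001
grasp_force: 1.3
```

Run:
```python
from h import *
s=r.observe();p=np.array(s['tcp_pos']);print(s['t'],p,s['ft_force'])
for c in('top','side'):
  im=get_image(c);cv2.imwrite(f'pics/{c}2.png',im[...,::-1])
  for l in('cover_rib','marked_pivot','marked_tip','plain_pivot','plain_tip'):print(c,l,[(np.round(d['point']).tolist(),round(d['conf'],2)) for d in nets.pinpoint(c,l)[:2]])
a=cv2.imread('pics/top2.png')[130:310,290:470];cv2.imwrite('pics/c2.png',cv2.resize(a,None,fx=3.3,fy=3.3,interpolation=cv2.INTER_CUBIC))
```

```text
5.1167 [531.30292408 -91.85644025  88.14334947] [-3.609589   -1.13618612  0.48721747]
top cover_rib []
top marked_pivot [([550.0, -64.0, 48.0], 0.59)]
top marked_tip [([493.0, -39.0, 48.0], 0.7)]
top plain_pivot [([573.0, -104.0, 0.0], 0.18)]
top plain_tip [([684.0, 97.0, -2.0], 0.57)]
side cover_rib [([547.0, -94.0, 89.0], 0.92), ([525.0, -158.0, 50.0], 0.29)]
side marked_pivot [([548.0, -65.0, 44.0], 0.62)]
side marked_tip [([494.0, -43.0, 46.0], 0.61)]
side plain_pivot [([526.0, -153.0, 48.0], 0.9), ([550.0, -66.0, -1.0], 0.17)]
side plain_tip [([548.0, -63.0, -1.0], 0.62)]
```

View pics/c2.png

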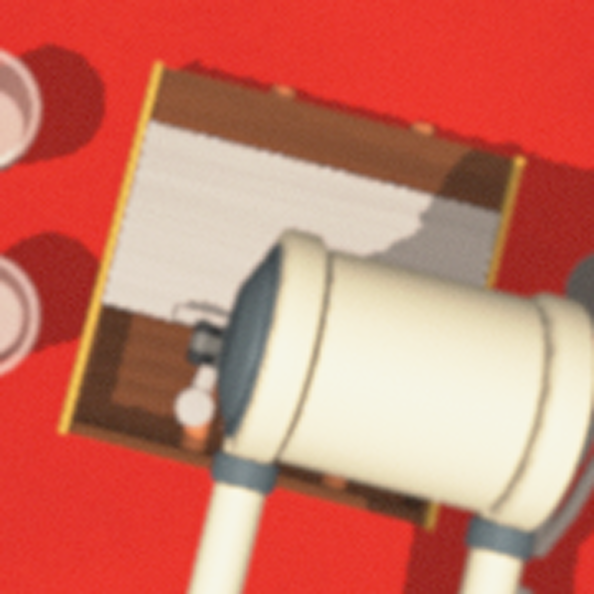

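The marked lever is the left one: pivot near (549,-65), tip near (494,-41). The button is at crop (193,407). The cover still has about 20 to 25 mm to go, so I keep pushing slowly.

Call:
send_rows --slide '[[-3,0,0],[-6,0,0],[-8,0,0],[-10,0,0],[-12,0,0],[-14,0,0],[-15,0,0],[-16,0,0],[-17,0,0],[-18,0,0]]' --turn '[[0,0,0],[0,0,0],[0,0,0],[0,0,0],[0,0,0],[0,0,0],[0,0,0],[0,0,0],[0,0,0],[0,0,0]]' --claw '[0,0,0,0,0,0,0,0,0,0]'

```text
t: 6.55
tcp_pos: [548.7, -96.0, 88.3]
orientation: [-0.371, -3.12, 0.0]
ft_force: [-1.6, 1.0, 1.9]
width: 0.004
grasp_force: 1.3
```

Call:
send_rows --slide '[[-0.5,0,0],[-1,0,0],[-1.5,0,0],[-2,0,0],[-2.5,0,0],[-3,0,0],[-3.5,0,0],[-4,0,0],[-4.5,0,0],[-5,0,0]]' --turn '[[0,0,0],[0,0,0],[0,0,0],[0,0,0],[0,0,0],[0,0,0],[0,0,0],[0,0,0],[0,0,0],[0,0,0]]' --claw '[0,0,0,0,0,0,0,0,0,0]'

```text
t: 7.38
tcp_pos: [552.1, -96.9, 88.3]
orientation: [-0.37, -3.116, -0.0]
ft_force: [-10.2, 2.0, 6.6]
width: 0.0
grasp_force: 5.5
```

Run:
```python
from h import *
s=r.observe();p=np.array(s['tcp_pos']);print(s['t'],p,s['ft_force'])
print([(np.round(d['point']).tolist(),round(d['conf'],2)) for d in (get_image('side') is None or nets.pinpoint('side','cover_rib')[:2])])
```

```text
7.3833 [552.13505851 -96.86722248  88.25323102] [-10.15731388   2.03087358   6.59784277]
[([568.0, -97.0, 88.0], 0.9), ([557.0, 93.0, -3.0], 0.69)]
```

The cover has reached its stop at about 10 N. I back off and lower the fingertips into the well, to the right of the marked lever.

Call:
send_rows --slide '[[5,0,0],[15,0,0],[27,0,0],[39,0,0],[49,0,0],[55,0,0],[56,0,8],[56,0,18],[56,0,27],[56,0,34]]' --turn '[[0,0,0],[0,0,0],[0,0,0],[0,0,0],[0,0,0],[0,0,0],[0,0,0],[0,0,0],[0,0,0],[0,0,0]]' --claw '[0,0,0,0,0,0,0,0,0,0]'

```text
t: 8.32
tcp_pos: [498.7, -84.0, 52.2]
orientation: [-0.371, -3.118, -0.0]
ft_force: [-0.1, -0.5, -0.2]
width: 0.002
grasp_force: 0.0
```

Run:
```python
from h import *
s=r.observe();p=np.array(s['tcp_pos']);print(s['t'],p,s['ft_force'])
a=np.radians(-13.6);q=p[:2]-[577,-106];print('box',q@[np.cos(a),np.sin(a)],q@[-np.sin(a),np.cos(a)])
im=get_image('side');cv2.imwrite('pics/s3.png',cv2.resize(im[150:400,200:520,::-1],None,fx=2.4,fy=2.4,interpolation=cv2.INTER_CUBIC))
for l in('cover_rib','marked_pivot','marked_tip','plain_pivot','plain_tip'):print(l,[(np.round(d['point']).tolist(),round(d['conf'],2)) for d in nets.pinpoint('side',l)[:2]])
```

```text
8.3167 [498.69356154 -83.9907599   52.1769217 ] [-0.05575834 -0.52430866 -0.2379633 ]
box -81.2861035002283 2.978981624118543
cover_rib [([566.0, -98.0, 90.0], 0.67)]
marked_pivot []
marked_tip [([491.0, -41.0, 44.0], 0.51)]
plain_pivot [([525.0, -158.0, 46.0], 0.9)]
plain_tip [([470.0, -141.0, 48.0], 0.89), ([567.0, -99.0, 85.0], 0.58)]
```

View pics/s3.png

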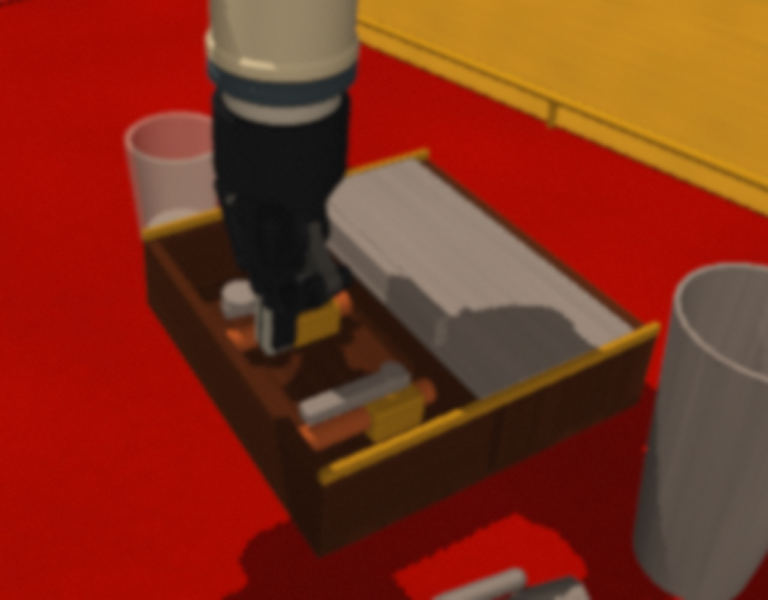

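The well is bared and the fingertip stands between the levers, right of the button at crop (240,295). The plain lever is clear. Now I follow the arc to push the marked lever.

Call:
send_rows --slide '[[1,5,-1],[2,10,-2],[3,14,-2],[4,18,-2],[5,21,-2],[6,25,-2],[6,29,-2],[6,33,-2],[6,37,-2],[5,41,-2]]' --turn '[[0,0,0],[0,0,0],[0,0,0],[0,0,0],[0,0,0],[0,0,0],[0,0,0],[0,0,0],[0,0,0],[0,0,0]]' --claw '[0,0,0,0,0,0,0,0,0,0]'

```text
t: 9.45
tcp_pos: [503.3, -42.5, 56.0]
orientation: [-0.371, -3.118, -0.0]
ft_force: [-0.5, -2.7, 0.5]
width: -0.002
grasp_force: 1.2
```

Call:
send_rows --slide '[[-1,4,0],[-3,8,0],[-5,12,0],[-7,15,0],[-10,18,0],[-12,21,0],[-14,23,0],[-16,25,0],[-18,26,0],[-19,27,0]]' --turn '[[0,0,0],[0,0,0],[0,0,0],[0,0,0],[0,0,0],[0,0,0],[0,0,0],[0,0,0],[0,0,0],[0,0,0]]' --claw '[0,0,0,0,0,0,0,0,0,0]'

```text
t: 10.28
tcp_pos: [528.7, -21.1, 56.1]
orientation: [-0.371, -3.119, -0.0]
ft_force: [-1.9, -1.7, -0.4]
width: 0.004
grasp_force: 1.1
```

Run:
```python
from h import *
s=r.observe();p=np.array(s['tcp_pos']);print(s['t'],p,s['ft_force'])
a=np.radians(-13.6);q=p[:2]-[577,-106];print('box',q@[np.cos(a),np.sin(a)],q@[-np.sin(a),np.cos(a)])
im=get_image('side');cv2.imwrite('pics/s4.png',cv2.resize(im[200:350,220:420,::-1],None,fx=3.8,fy=3.8,interpolation=cv2.INTER_CUBIC))
get_image('top')
for c in('top','side'):
 for l in('marked_pivot','marked_tip','plain_tip'):print(l,[(np.round(d['point']).tolist(),round(d['conf'],2)) for d in nets.pinpoint(c,l)[:2]])
```

```text
10.2833 [528.73446087 -21.08761157  56.13117038] [-1.91665843 -1.66559919 -0.44916401]
box -66.87870014685207 71.18226916484177
marked_pivot []
marked_tip []
plain_tip []
marked_pivot [([548.0, -66.0, 45.0], 0.58)]
marked_tip [([554.0, -5.0, 45.0], 0.57)]
plain_tip [([469.0, -141.0, 46.0], 0.78), ([525.0, -155.0, 47.0], 0.16)]
```

View pics/s4.png

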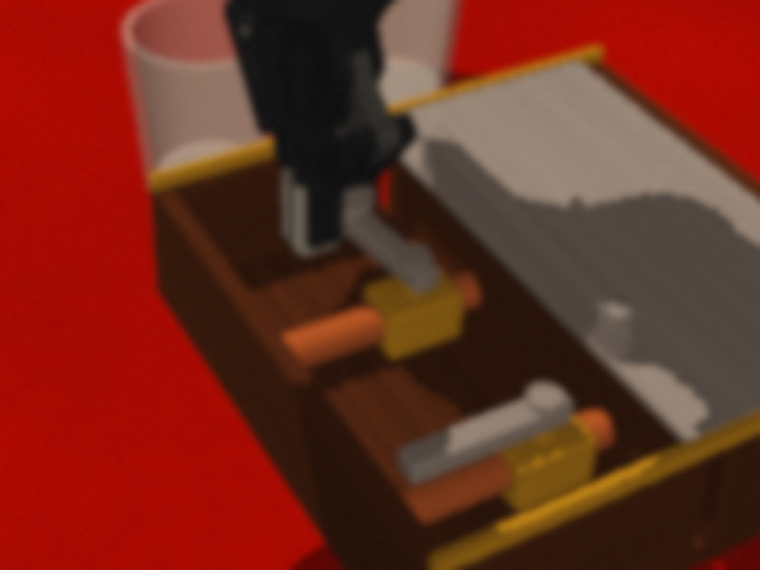

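The lever is nearly across its pipe, with the fingertip behind the button. I finish the push gently along box +x until the force rises.

Call:
send_rows --slide '[[-1,0.5,0],[-2,1,0],[-3,1.5,0],[-4,2,0],[-5,2,0],[-6,2,0],[-6.5,2,0],[-7,2,0],[-7.5,2,0],[-8,2,0]]' --turn '[[0,0,0],[0,0,0],[0,0,0],[0,0,0],[0,0,0],[0,0,0],[0,0,0],[0,0,0],[0,0,0],[0,0,0]]' --claw '[0,0,0,0,0,0,0,0,0,0]'

```text
t: 11.52
tcp_pos: [535.8, -20.7, 56.1]
orientation: [-0.37, -3.117, -0.001]
ft_force: [-9.2, 1.9, 3.0]
width: 0.003
grasp_force: 4.2
```

It is at the stop: about 9 N, at the predicted position. I back off and lift clear.

Call:
send_rows --slide '[[0,0,0],[0,0,0],[3,0,0],[8,0,0],[14,0,0],[18,0,0],[18,0,-15],[18,0,-40],[18,0,-75],[18,0,-110]]' --turn '[[0,0,0],[0,0,0],[0,0,0],[0,0,0],[0,0,0],[0,0,0],[0,0,0],[0,0,0],[0,0,0],[0,0,0]]' --claw '[0,0,0,0,0,0,0,0,0,0]'

```text
t: 12.35
tcp_pos: [518.4, -16.8, 166.7]
orientation: [-0.371, -3.118, 0.0]
ft_force: [0.7, 0.1, 0.3]
width: -0.002
grasp_force: 0.0
```

Call:
send_rows --slide '[[20,10,-30],[40,30,-50],[70,60,-50],[90,90,-50],[100,120,-50],[100,150,-50],[100,180,-50],[100,200,-50],[100,210,-50],[100,210,-50]]' --turn '[[0,0,0],[0,0,0],[0,0,0],[0,0,0],[0,0,0],[0,0,0],[0,0,0],[0,0,0],[0,0,0],[0,0,0]]' --claw '[0,0,0,0,0,0,0,0,0,0]'

```text
t: 13.18
tcp_pos: [471.2, 212.1, 216.0]
orientation: [-0.367, -3.12, -0.0]
ft_force: [-0.1, -0.9, -0.1]
width: -0.0
grasp_force: 0.0
```

Run:
```python
from h import *
s=r.observe();print(s['t'],s['tcp_pos'],s['ft_force'])
im=get_image('top');cv2.imwrite('pics/t5.png',cv2.resize(im[130:310,250:540,::-1],None,fx=2.7,fy=2.7,interpolation=cv2.INTER_CUBIC))
get_image('side')
for c in('top','side'):
 for l in('cover_rib','marked_pivot','marked_tip','plain_tip'):print(l,[(np.round(d['point']).tolist(),round(d['conf'],2)) for d in nets.pinpoint(c,l)[:2]])
```

```text
13.1833 [471.17970447 212.10591731 215.9857632 ] [-0.09653769 -0.88239821 -0.14577703]
cover_rib [([566.0, -103.0, 85.0], 0.76)]
marked_pivot [([548.0, -63.0, 46.0], 0.58)]
marked_tip [([562.0, -4.0, 46.0], 0.65)]
plain_tip [([466.0, -142.0, 49.0], 0.58)]
cover_rib [([568.0, -97.0, 88.0], 0.56)]
marked_pivot [([546.0, -66.0, 46.0], 0.66)]
marked_tip [([563.0, -6.0, 46.0], 0.57)]
plain_tip [([470.0, -143.0, 48.0], 0.72)]
```

View pics/t5.png

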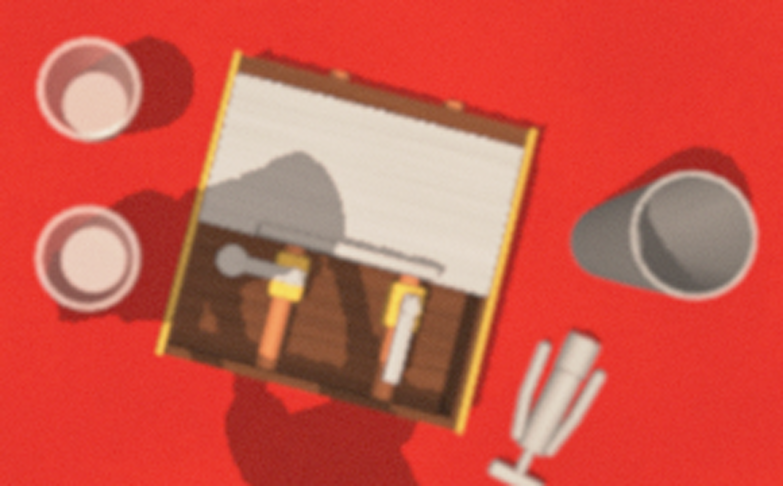

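The cover is fully back and the round-button lever lies across its pipe, at about 1.57 rad. The plain lever, glasses, tin and corkscrew have not moved, and the arm is clear.

```bash
python3 -c "
from station import r
print(r.close_job())"
```

```text
the job is handed in; nothing more can be done
None
```

I pushed the cover fully back to its stop and the round-button lever clockwise until it was shut against its stop. In the last camera view the plain lever, glasses, tin and corkscrew looked undisturbed, and I handed the job in about 13 s into the 40 s limit; no verdict was returned.

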